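# Clear the parcel off the bench counter and step it to 6

### The job

A parcel has been left on top of the grey parcel counter, over its orange step key. Slide the parcel sideways, without lifting or dropping it, onto the low carton beside the counter so that it sits well on that carton and is off the counter; then press the key, gently but right down each time, until the yellow 6 stands centred between the red marks in the window, not past it, and take the hand away. Leave the carton and the other things where they are.

Things in the scene. Friction and masses are not known exactly. Their poses are not given: they have to be found in the camera images.
- counter: Grey fixed bench counter, 157 mm long (its x, -92 to +65 mm), 110 mm wide (y), flat top 70 mm above the table. Origin on the table; x points away from its window end, z up. The top is level from x = -57 to +65 mm; the front slopes at 45 degrees and carries the window. A well open at the top, 59 x 62 mm, is centred at x = 26.5 mm, y = 0.
- window (a point): Centre of the window (40 x 22 mm) in the counter's sloping front, where one drum number shows between two red marks (inside it, a little off its middle at times). At the start the drum often stands between two numbers; a full press brings the next one between the marks (if that one is less than about 0.17 rad short of it, the one after; at the limit it may stop short).
- drum (a joint): Angle (rad) of the drum with numbers 0 to 9, white on black, but 6 black on yellow. Number n is centred at n x 0.628 (6 at 3.77). Starts between 1.6 and 2.8; only steps forward (reading grows). It turns with the key in the later part of a press and stays where a short press leaves it; the next full press then completes that step.
- key_well (a point): Centre of the well's mouth, level with the counter's top. In it is the orange step key, flat, 54 x 56 mm, its top when up 1 to 9 mm below the mouth (differs each time, not in the poses). It goes straight down 15 mm to a stop: 3 N at first, 6 to 9 N while the drum turns, then 10 N and 6 N more per mm. Only the stop (over 11 N) completes a step; let it spring fully up before the next. Over 30 N damages it.
- parcel: Small brown taped parcel, 75 mm (its x) x 112 mm (its y) x 47 mm high, about 0.2 to 0.35 kg, origin under its centre. It lies level across the counter's top with its long side roughly along the counter's x (so its x axis is roughly along the counter's y). Rather wide to grip; push its long side.
- low_carton: Low brown carton, 135 mm (its x) x 156 mm (its y) x 67 mm high, about 0.9 kg, loose, origin under its centre. It stands about 10 to 20 mm from one long side of the counter (either side), its x axis roughly along the counter's y; its top is 3 mm below the counter's.
- tape: Roll of brown tape lying flat, 110 mm across, 48 mm high, on the table on the other side of the counter; a bystander. Origin under its centre.
- little_parcel: Little brown parcel 55 x 76 x 30 mm on the table behind the counter; a bystander. Origin under its centre.

How it is judged:
By the outcome, as a careful person would: the job done as asked, in the order asked, and still so for the second after the job is handed in, with the robot touching nothing.
It also fails if it takes over 53 s, if anything falls off the work surface, if the arm or the gripper's body presses on something with over 40 N, if the wrist force passes 120 N, or if a joint passes its speed limit or range.

### The arm

A 6-joint arm with a two-finger parallel gripper is mounted at the origin on the work surface; the furniture and walls round the work are solid. World frame = base frame: x ahead of the robot, y to its left, z up, the work surface at z = 0. Lengths are in m, angles in rad, forces in N, time in s.
With the tool pointing down it reaches from about 0.3 to 0.75 m from the base axis. Payload 8.5 kg.
Tool frame: the origin (TCP) lies at the very end of the fingers, on their centre line; the grasp point (between the pads) lies 19 mm behind it (arm.grip_point_offset is the distance from the TCP to the grasp point, in m); z points along the fingers, y is the direction in which the jaws open and shut (so a half turn about z gives the same grasp; the last joint's range is limited). The gripper opens to 88 mm and grips with 3 to 60 N. Pads are 18 mm wide; open, the fingers measure 123 mm over their backs; the gripper's body (75 mm by 187 mm) begins 45 mm behind the grasp point.
Start: joints at [0.956, 0.381, 1.297, -0, 1.464, -0.215], TCP at [0.214, 0.507, 0.239] pointing down, gripper open.
Joint ranges: [-3.11, 3.11], [-0.89, 2.33], [0.22, 2.48], [-1.42, 4.56], [0.17, 2.85], [-2.88, 2.88]. Speed limits (rad/s): [2.39, 2.39, 3.14, 3.14, 3.14, 3.14].

### API

Orientations are given as a unit quaternion [w, x, y, z].
In Python, from plant import arm gives the robot as it stands. The module is installed in compiled form; this text tells all that it offers.
- The arm moves only by the shell command python3 -m creep 'ROWS' [FORCE]. ROWS is JSON, a list of rows, each a list of 3 entries, a list of its own where there are three numbers: the closure, from 0 (fully open) to 1 (shut), then the shift along the tool's x, y, z each as a share of 0.025 m, from -1 to 1, then the turn, a rotation vector about the tool's x, y, z each as a share of 0.12 rad, from -1 to 1. In form: [[fingers, [tx, ty, tz], [ax, ay, az]], ...]. A call has exactly 8 rows; each row shifts and turns the commanded pose from where the row before left it, along the tool's axes as they then stand; what a row does not reach is not made up. A row lasts 1/12 s, in which the tool goes at most 41.7 mm and 7.16 degrees, less where a joint would pass 70% of its speed; a pose out of reach is approached as far as the arm can. A call with a number of a shift or a turn outside -1 to 1 is refused whole. A call with a gripper value outside its range is refused whole. The fingers move at their own pace and stop on an object; FORCE is the grip in N (left out, the last holds). Time passes only in rows, so rows that do not move let the fingers close, or fill a call up. It gives the time, the measured TCP pose, the force and the opening at its end, in the units of the state.
- arm.get_state(): the state, without advancing time (a new reading comes with each control period).
- arm.camera(name): name is "side" or "top"; returns (picture, depth): 480x640x3 uint8, red, green, blue; 480x640 float32, m along the optical axis (not along the pixel's ray), 0 where there is no reading.
- arm.camera_info(name): a dict with "camera_matrix" (3x3 intrinsics, pixels), "pose" (4x4, takes a point from camera to world coordinates). Camera axes: x right, y up, looking along -z (the intrinsics and any distortion apply to the point x, -y, -z); pixel columns grow to the right and rows downward; lengths in m; the calibration is good to about 2 mm. A picture is of the moment at which its call begins. camera_info takes no time and is no camera call.
- arm.close_job(): hands the job in, once; it reports no verdict.
Trained networks look in the newest picture that a camera, given by its name, has taken for a name from the list of things; names that differ only in an ending like _2 or _b are one class to them, and where a whole thing is asked for, a point or a joint stands for the part that bears it (a point fixed in the world has none). Each returns a list of dicts, best first, with "conf" (0 to 1); they miss things now and then, are a little off and sometimes report something else, mostly with a low value. They report only what shows in the picture. A call takes as long as a camera call.
- arm.outline_of(target, camera): "pixels" (480x640 bool, what is visible of it).
- arm.tip_of(target, camera): "position" ([x, y, z] in m, in world coordinates, good to about 4 mm: a listed point, or the origin of a listed thing).
The state is a dict: "time": time; "joint_pos": joint angles; "dq": joint speeds; "joint_efforts": joint torques, N m; "position": TCP position; "tool_rot": TCP orientation; "ft_force": force on the tool from outside, world axes, zero at the start; "torque": the same for the moment, N m; "grip_width": finger opening in m.
Only numpy, scipy, OpenCV 4.12 (cv2) and the standard library are available. Lean on these libraries where they do the work, as an engineer would, in place of code of your own. Each camera call takes 0.05 s, during which the arm holds its last target.

## Working session

There is one attempt and no reset: what is moved stays moved. The work goes in short steps, Python scripts to look and compute and a shell command to move; the robot and the scene stay as the last step left them, time stands still between calls to the robot, and variables do not carry over. Pictures are saved under pics/ and viewed, and the job is handed in when it is done.

```bash
mkdir -p pics; cat > h.py <<'E'
import numpy as np, cv2
from plant import arm
def info(n):
    i=arm.camera_info(n); return np.array(i["camera_matrix"]),np.array(i["pose"]),i
def pts(n,d):
    K,P,_=info(n)
    v,u=np.mgrid[0:480,0:640]
    x=(u-K[0,2])/K[0,0]*d; y=(v-K[1,2])/K[1,1]*d
    c=np.stack([x,-y,-d,np.ones_like(d)],-1)
    return (c@P.T)[...,:3]
def snap(n,name):
    im,d=arm.camera(n); cv2.imwrite(f"pics/{name}.png",im[:,:,::-1]); return im,d
E
python3 - <<'E'
from h import *
s=arm.get_state(); print(s)
for n in("side","top"):
    im,d=snap(n,n+"0"); i=info(n); print(n,i[2])
    for t in("counter","window","key_well","parcel","low_carton","tape","little_parcel"):
        r=arm.tip_of(t,n); print(t,[(np.round(q["position"],3),round(q["conf"],2)) for q in r[:2]])
print(arm.get_state()["time"])
E
```

```text
{'time': 0.0, 'joint_pos': array([ 9.55686391e-01,  3.81172128e-01,  1.29822381e+00,  7.05251297e-06,
        1.46358792e+00, -2.15315311e-01]), 'dq': array([ 2.33635645e-04,  4.85976634e-04, -5.69697306e-04, -3.47830996e-04,
        2.36826432e-03,  4.70807692e-05]), 'joint_efforts': array([ 1.07296546e-03, -4.37917042e+01, -2.24558669e+01,  7.14534684e-02,
        3.52600159e-02, -1.17219838e-04]), 'position': array([0.213926  , 0.5064    , 0.23816305]), 'tool_rot': array([-2.83802387e-04,  1.98569014e-01,  9.80086661e-01, -6.35081703e-04]), 'ft_force': array([ 0.18991453, -0.26815979, -0.22516218]), 'torque': array([ 0.00347974, -0.00952048,  0.00601748]), 'grip_width': 0.08813518748600195}
side {'camera_matrix': array([[537.54241939,   0.        , 316.99307331],
       [  0.        , 537.54241939, 240.55327274],
       [  0.        ,   0.        ,   1.        ]]), 'pose': array([[-0.97371437,  0.10460003, -0.20233426,  0.39128217],
       [-0.22740034, -0.39566745,  0.88979568,  0.78453187],
       [ 0.01301558,  0.91241773,  0.40905316,  0.4428039 ],
       [ 0.        ,  0.    
[... 300 characters left out ...]
159, 0.001]), 0.82)]
little_parcel [(array([0.674, 0.008, 0.002]), 0.69)]
top {'camera_matrix': array([[552.7810515 ,   0.        , 311.80803564],
       [  0.        , 552.7810515 , 232.77008931],
       [  0.        ,   0.        ,   1.        ]]), 'pose': array([[ 0.00580703,  0.98723257, -0.15917958,  0.4231878 ],
       [-0.99995831,  0.00685466,  0.00603313,  0.01311488],
       [ 0.00704722,  0.15913791,  0.98723121,  0.93333682],
       [ 0.        ,  0.        ,  0.        ,  1.        ]])}
counter []
window []
key_well []
parcel [(array([0.528, 0.015, 0.067]), 0.92)]
low_carton [(array([ 0.52 , -0.122,  0.001]), 0.9)]
tape []
little_parcel [(array([0.674, 0.007, 0.001]), 0.76)]
0.8
```

View pics/side0.png

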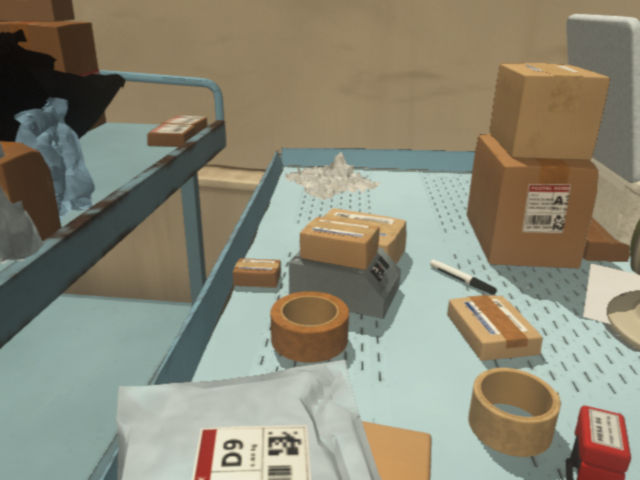

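View pics/top0.png

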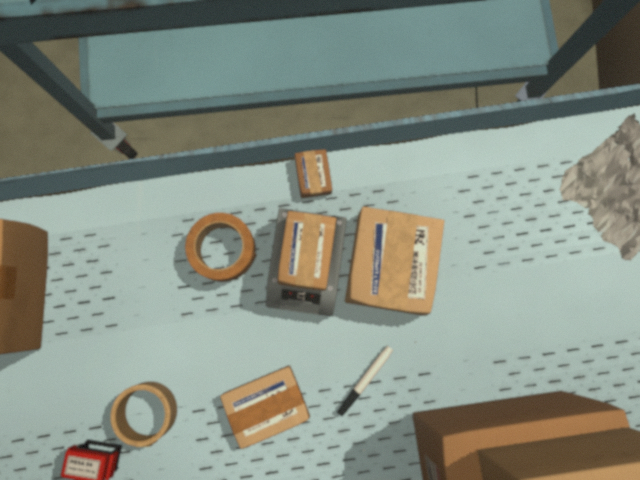

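```bash
python3 - <<'E'
from h import *
im,d=arm.camera("top"); p=pts("top",d)
def rect(z0,z1,box,pin=None):
    m=(p[...,2]>z0)&(p[...,2]<z1)&(p[...,0]>box[0])&(p[...,0]<box[1])&(p[...,1]>box[2])&(p[...,1]<box[3])
    m=cv2.morphologyEx(m.astype(np.uint8),cv2.MORPH_OPEN,np.ones((3,3)))
    n,l,st,c=cv2.connectedComponentsWithStats(m)
    for i in range(1,n):
        if st[i,4]>300:
            q=p[l==i]; r=cv2.minAreaRect((q[:,:2]*1000).astype(np.float32)); print(z0,st[i,4],np.round(np.median(q[:,2]),4),r)
rect(0.106,0.13,(.4,.7,-.25,.13))
rect(0.055,0.085,(.4,.7,-.25,.13))
rect(0.02,0.04,(.6,.75,-.1,.13))
rect(0.04,0.055,(.45,.65,.05,.25))
E
```

```text
0.106 3643 0.1166 ((530.5994873046875, 16.772289276123047), (74.73540496826172, 111.44295501708984), 82.00904083251953)
0.055 8228 0.0673 ((521.775146484375, -125.25248718261719), (135.64344787597656, 156.17935180664062), 81.02571868896484)
0.055 2090 0.0698 ((527.3028564453125, 16.823806762695312), (110.17936706542969, 137.9230194091797), 82.15636444091797)
0.02 499 0.0304 ((725.5001831054688, -25.23126983642578), (6.915837287902832, 150.7381591796875), 9.234354972839355)
0.02 1413 0.0291 ((673.8490600585938, 6.547267913818359), (76.68350219726562, 55.290016174316406), 9.124749183654785)
0.04 1953 0.0481 ((544.62060546875, 158.34596252441406), (109.32667541503906, 108.60565948486328), 0.5468554496765137)
```

Side view: the parcel is on the counter (340,240), with the carton behind it, the tape at (310,325) on the near side and the little parcel at (257,272). Top view: carton at (396,260), right of the counter (305,260), so the push goes towards world -y. Depth fits match the given sizes. I'll move to the tape side of the parcel.

```bash
R='.5,[-.77,-.43,0],[0,0,0]'; python3 -m creep '[[0.5,[-0.5,-0.28,0],[0,0,0]],[0.5,[-0.8,-0.45,0],[0,0,0]],[0.5,[-0.8,-0.45,0],[0,0,0]],[0.5,[-0.8,-0.45,0],[0,0,0]],[0.5,[-0.8,-0.45,0],[0,0,0]],[0.5,[-0.8,-0.45,0],[0,0,0]],[0.5,[-0.8,-0.45,0],[0,0,0]],[0.5,[-0.8,-0.45,0],[0,0,0]]]' 20
python3 -m creep '[[0.5,[-0.8,-0.45,0],[0,0,0]],[0.5,[-0.8,-0.45,0],[0,0,0]],[0.5,[-0.8,-0.45,0],[0,0,0]],[0.5,[-0.8,-0.45,0],[0,0,0]],[0.5,[-0.8,-0.45,0],[0,0,0]],[0.5,[-0.8,-0.45,0],[0,0,0]],[0.5,[-0.8,-0.45,0],[0,0,0]],[0.5,[-0.8,-0.45,0],[0,0,0]]]'
python3 -m creep '[[0.5,[-0.8,-0.45,0],[0,0,0]],[0.5,[-0.8,-0.45,0],[0,0,0]],[0.5,[-0.8,-0.45,0],[0,0,0]],[0.5,[-0.8,-0.45,0],[0,0,0]],[0.5,[-0.8,-0.45,0],[0,0,0]],[0.5,[-0.8,-0.45,0],[0,0,0]],[0.5,[-0.8,-0.45,0],[0,0,0]],[0.5,[-0.4,-0.1,0],[0,0,0]]]'
python3 -m creep '[[0.5,[0,0,0.3],[0,0,0.68]],[0.5,[0,0,0.3],[0,0,0.68]],[0.5,[0,0,0.3],[0,0,0.68]],[0.5,[0,0,0.3],[0,0,0.68]],[0.5,[0,0,0.3],[0,0,0.68]],[0.5,[0,0,0.3],[0,0,0.68]],[0.5,[0,0,0.3],[0,0,0.68]],[0.5,[0,0,0.3],[0,0,0.68]]]'
python3 -m creep '[[0.5,[0,0,0],[0,0,0.68]],[0.5,[0,0,0],[0,0,0.68]],[0.5,[0,0,0],[0,0,0.68]],[0.5,[0,0,0],[0,0,0.68]],[0.5,[0,0,0],[0,0,0.68]],[0.5,[0,0,0],[0,0,0.68]],[0.5,[0,0,0],[0,0,0.68]],[0.5,[0,0,0],[0,0,0.7]]]'
python3 - <<'E'
from h import *
s=arm.get_state(); q=s["tool_rot"]; from scipy.spatial.transform import Rotation as R
M=R.from_quat(q,scalar_first=True).as_matrix(); print(np.round(M,4),np.degrees(np.arctan2(M[1,0],M[0,0])))
a=np.radians(82); pre=np.array([.5306+.072*np.cos(a),.0168+.072*np.sin(a),.085]); print(M.T@(pre-s["position"])/.025)
E
```

```text
time: 1.52
position: [0.3217, 0.3673, 0.2388]
tool_rot: [0.0, 0.199, 0.98, 0.0]
ft_force: [-0.4, 0.7, -0.1]
grip_width: 0.0443
time: 2.18
position: [0.4341, 0.2221, 0.2389]
tool_rot: [0.0, 0.199, 0.98, 0.0]
ft_force: [1.0, 0.2, -0.2]
grip_width: 0.0441
time: 2.85
position: [0.5412, 0.0878, 0.2386]
tool_rot: [0.0, 0.2, 0.98, -0.0]
ft_force: [-0.2, -0.2, -0.1]
grip_width: 0.0438
time: 3.52
position: [0.5399, 0.0905, 0.1784]
tool_rot: [-0.0, 0.504, 0.864, 0.0]
ft_force: [-0.7, -0.1, 1.1]
grip_width: 0.0441
time: 4.18
position: [0.5399, 0.0905, 0.1788]
tool_rot: [-0.0, 0.755, 0.656, 0.0]
ft_force: [0.2, -0.5, 0.3]
grip_width: 0.0438
[[ 1.402e-01  9.901e-01 -1.000e-04]
 [ 9.901e-01 -1.402e-01  2.000e-04]
 [ 1.000e-04 -2.000e-04 -1.000e+00]] 81.94162838324262
[-0.09110303  0.04271754  3.75070254]
```

```bash
python3 -m creep '[[0.5,[0,0,0.4],[0,0,0]],[0.5,[0,0,0.6],[0,0,0]],[0.5,[0,0,0.6],[0,0,0]],[0.5,[0,0,0.6],[0,0,0]],[0.5,[0,0,0.6],[0,0,0]],[0.5,[0,0,0.6],[0,0,0]],[0.5,[0,0,0.35],[0,0,0]],[0.5,[0,0,0],[0,0,0]]]'
python3 -m creep '[[0.5,[-0.3,0,0],[0,0,0]],[0.5,[-0.3,0,0],[0,0,0]],[0.5,[-0.2,0,0],[0,0,0]],[0.5,[-0.2,0,0],[0,0,0]],[0.5,[-0.2,0,0],[0,0,0]],[0.5,[-0.2,0,0],[0,0,0]],[0.5,[-0.2,0,0],[0,0,0]],[0.5,[-0.2,0,0],[0,0,0]]]'
python3 - <<'E'
from h import *
snap("top","top1")
for n in ("top",):
    r=arm.tip_of("parcel",n); print([(np.round(q["position"],3),round(q["conf"],2)) for q in r[:2]])
E
```

```text
time: 4.85
position: [0.5392, 0.0903, 0.0835]
tool_rot: [-0.001, 0.754, 0.657, -0.001]
ft_force: [-0.2, 0.5, -0.2]
grip_width: 0.044
time: 5.52
position: [0.534, 0.0449, 0.0853]
tool_rot: [0.0, 0.754, 0.657, 0.0]
ft_force: [1.2, 3.6, 2.1]
grip_width: 0.0442
[(array([ 0.525, -0.007,  0.068]), 0.78)]
```

View pics/top1.png

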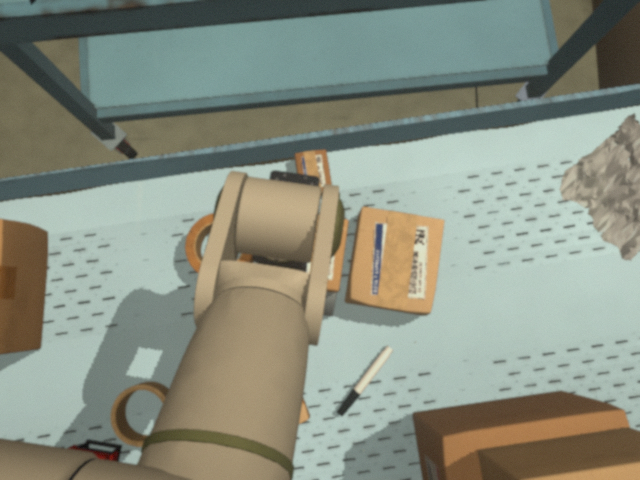

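The top view shows the hand in contact with the parcel's left long side (x≈335 px edge), and the carton at (396,260) has not moved. I'll keep pushing slowly.

```bash
for i in 1; do python3 -m creep '[[0.5,[-0.2,0.015,0],[0,0,0]],[0.5,[-0.2,0.015,0],[0,0,0]],[0.5,[-0.2,0.015,0],[0,0,0]],[0.5,[-0.2,0.015,0],[0,0,0]],[0.5,[-0.2,0.015,0],[0,0,0]],[0.5,[-0.2,0.015,0],[0,0,0]],[0.5,[-0.2,0.015,0],[0,0,0]],[0.5,[-0.2,0.015,0],[0,0,0]]]'; done
python3 - <<'E'
from h import *
im,d=snap("top","top2"); snap("side","side2")
p=pts("top",d); m=(p[...,2]>.106)&(p[...,2]<.13)&(p[...,0]>.4)&(p[...,0]<.7)&(p[...,1]<-.03)&(p[...,1]>-.25)
q=p[m]; print(len(q),q.min(0),q.max(0))
m=(p[...,2]>.055)&(p[...,2]<.075)&(p[...,0]>.4)&(p[...,0]<.7)&(p[...,1]<-.065)&(p[...,1]>-.25)
print(cv2.minAreaRect((p[m][:,:2]*1000).astype(np.float32)))
E
```

```text
time: 6.28
position: [0.5314, 0.0048, 0.0851]
tool_rot: [0.0, 0.754, 0.657, 0.0]
ft_force: [0.2, 4.4, 3.1]
grip_width: 0.0442
117 [ 0.46724619 -0.07759488  0.1089752 ] [ 0.51498839 -0.03087078  0.12057647]
((519.318359375, -137.90667724609375), (109.74790954589844, 156.2574005126953), 79.91204071044922)
```

View pics/top2.png

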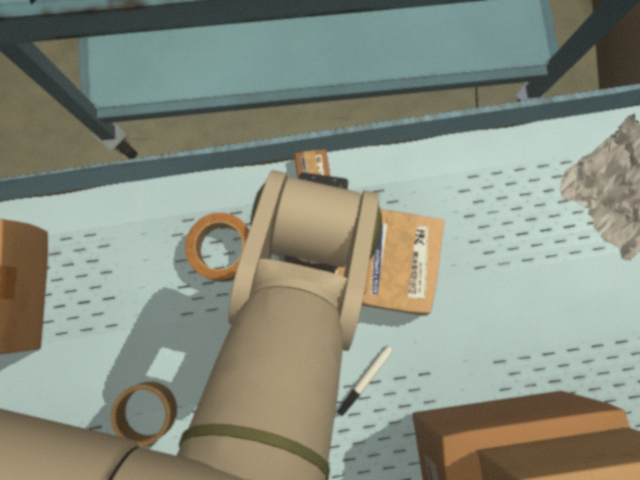

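View pics/side2.png

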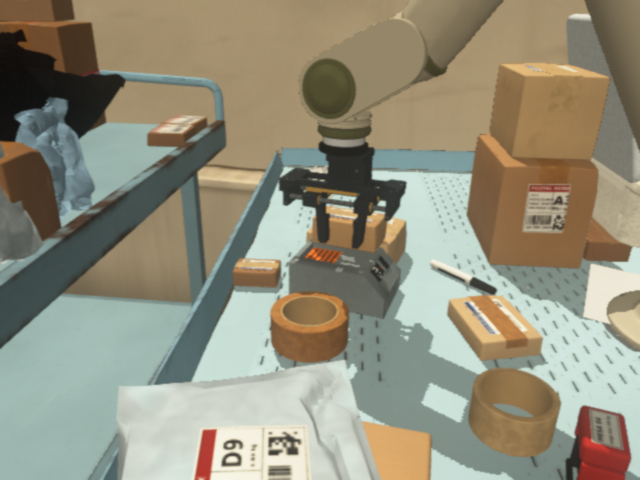

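Parcel slid straight, ahead of the fingers. The orange key is visible at (323,255) in the side view, and the carton's far edge (443,220) hasn't moved. Continuing.

```bash
python3 -m creep '[[0.5,[-0.2,0.015,0],[0,0,0]],[0.5,[-0.2,0.015,0],[0,0,0]],[0.5,[-0.2,0.015,0],[0,0,0]],[0.5,[-0.2,0.015,0],[0,0,0]],[0.5,[-0.2,0.015,0],[0,0,0]],[0.5,[-0.2,0.015,0],[0,0,0]],[0.5,[-0.2,0.015,0],[0,0,0]],[0.5,[-0.2,0.015,0],[0,0,0]]]'
python3 -m creep '[[0.5,[-0.2,0.015,0],[0,0,0]],[0.5,[-0.2,0.015,0],[0,0,0]],[0.5,[-0.2,0.015,0],[0,0,0]],[0.5,[-0.2,0.015,0],[0,0,0]],[0.5,[-0.2,0.015,0],[0,0,0]],[0.5,[-0.2,0.015,0],[0,0,0]],[0.5,[-0.15,0,0],[0,0,0]],[0.5,[-0.05,0,0],[0,0,0]]]'
python3 - <<'E'
from h import *
im,d=snap("top","top3"); snap("side","side3")
p=pts("top",d); m=(p[...,2]>.1)&(p[...,2]<.122)&(p[...,0]>.4)&(p[...,0]<.7)&(p[...,1]<-.03)&(p[...,1]>-.25)
q=p[m]; print(len(q),q.min(0),q.max(0))
E
```

```text
time: 7.05
position: [0.5289, -0.0353, 0.085]
tool_rot: [0.0, 0.754, 0.657, 0.0]
ft_force: [-0.3, 0.7, -0.5]
grip_width: 0.0441
time: 7.72
position: [0.5264, -0.0704, 0.085]
tool_rot: [0.0, 0.754, 0.657, 0.0]
ft_force: [-0.1, 0.7, -0.2]
grip_width: 0.0439
48 [ 0.48534504 -0.12904356  0.11088316] [ 0.49577301 -0.11328208  0.11778787]
```

View pics/top3.png

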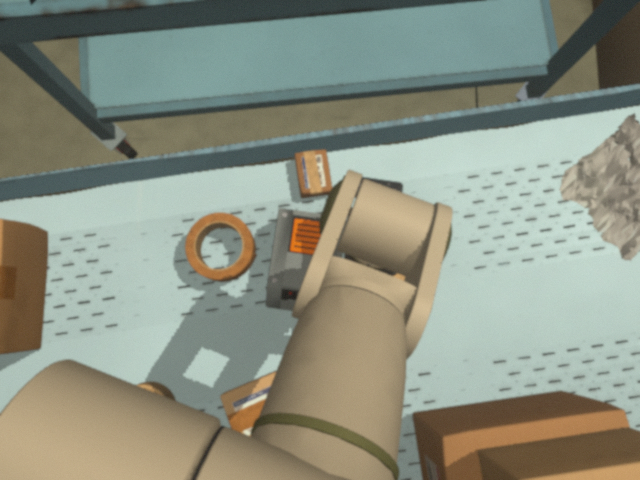

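View pics/side3.png

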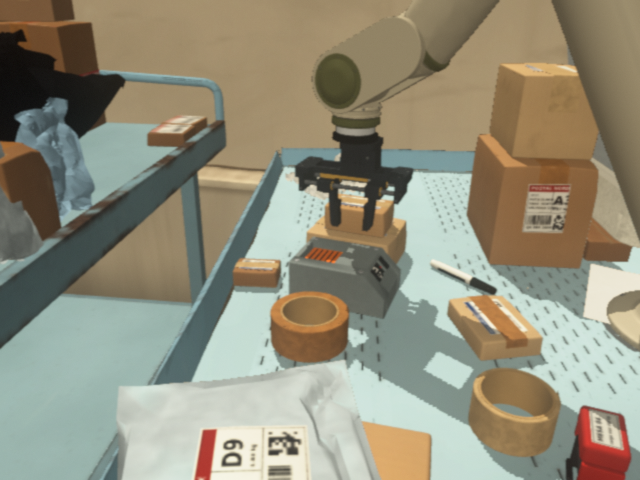

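The parcel is on the carton in the side view (355,215), and the counter top with its orange key (322,256) is free. I'll back off, rise and move aside to look.

```bash
python3 -m creep '[[0.5,[0.3,0,0],[0,0,0]],[0.5,[0.6,0,0],[0,0,0]],[1,[0.2,0,-0.6],[0,0,0]],[1,[0,0,-1],[0,0,0]],[1,[0,0,-1],[0,0,0]],[1,[0.4,0,-1],[0,0,0]],[1,[0.8,0,-0.5],[0,0,0]],[1,[1,0,0],[0,0,0]]]' 20
python3 -m creep '[[1,[1,0,0],[0,0,0]],[1,[1,0,0],[0,0,0]],[1,[1,0,0],[0,0,0]],[1,[1,0,0],[0,0,0]],[1,[1,0,0],[0,0,0]],[1,[1,0,0],[0,0,0]],[1,[0.6,0,0],[0,0,0]],[1,[0,0,0],[0,0,0]]]'
cat > look.py <<'E'
from h import *
import sys
t=sys.argv[1]
im,d=snap("top","top"+t); p=pts("top",d)
def rect(n,z0,z1,box):
    m=(p[...,2]>z0)&(p[...,2]<z1)&(p[...,0]>box[0])&(p[...,0]<box[1])&(p[...,1]>box[2])&(p[...,1]<box[3])
    m=cv2.morphologyEx(m.astype(np.uint8),cv2.MORPH_OPEN,np.ones((3,3)))
    k,l,st,c=cv2.connectedComponentsWithStats(m)
    for i in range(1,k):
        if st[i,4]>200:
            q=p[l==i]; print(n,st[i,4],np.round(np.median(q[:,2]),4),np.round(np.concatenate([np.ravel(x) for x in cv2.minAreaRect((q[:,:2]*1000).astype(np.float32))]),1))
rect("parcel",.1,.13,(.4,.7,-.25,.02))
rect("carton/counter",.055,.085,(.4,.7,-.25,.13))
hsv=cv2.cvtColor(im,cv2.COLOR_RGB2HSV); m=(hsv[...,0]<16)&(hsv[...,1]>200)&(hsv[...,2]>140)&(abs(p[...,0]-.557)<.04)&(abs(p[...,1]-.0126)<.04)
q=p[m]; print("key",m.sum(),q.mean(0),np.percentile(q[:,2],[10,50,90]),cv2.minAreaRect((q[:,:2]*1000).astype(np.float32)))
m2=(p[...,2]>.05)&(p[...,2]<.085)&(abs(p[...,0]-.50)<.02)&(abs(p[...,1]-.02)<.04); print("ctr z",np.percentile(p[m2][:,2],[10,50,90]))
im2,_=snap("side","side"+t)
c=np.hstack([cv2.resize(im[275:310,265:345],None,fx=5,fy=5,interpolation=cv2.INTER_CUBIC),]); c2=cv2.resize(im2[240:300,350:410],None,fx=6,fy=6,interpolation=cv2.INTER_CUBIC)
H=max(c.shape[0],c2.shape[0]); o=np.zeros((H,c.shape[1]+c2.shape[1],3),np.uint8); o[:c.shape[0],:c.shape[1]]=c; o[:c2.shape[0],c.shape[1]:]=c2
cv2.imwrite(f"pics/win{t}.png",o[:,:,::-1])
for n in("top","side"):
    r=arm.tip_of("key_well",n); print(n,[(np.round(q["position"],3),round(q["conf"],2)) for q in r[:2]])
E
python3 look.py 4
```

```text
time: 8.48
position: [0.5388, 0.0123, 0.1907]
tool_rot: [0.002, 0.754, 0.657, 0.002]
ft_force: [0.5, 0.9, 1.5]
grip_width: 0.0062
time: 9.15
position: [0.5598, 0.1786, 0.1874]
tool_rot: [-0.0, 0.753, 0.658, 0.0]
ft_force: [0.5, 0.3, -0.3]
grip_width: 0.0006
parcel 3680 0.1139 [ 519.9 -117.4   75.3  111.9   82.1]
carton/counter 4408 0.0668 [ 521.6 -125.   135.4  155.8   80.8]
carton/counter 5690 0.0695 [527.3  16.9 110.1 139.1  82.4]
key 947 [0.55692042 0.01197762 0.06302754] [0.06135508 0.06318609 0.06501342] ((557.4764404296875, 11.597700119018555), (55.39241409301758, 52.43075180053711), 81.66972351074219)
ctr z [0.06843964 0.07038482 0.07231876]
top []
side [(array([0.56 , 0.008, 0.072]), 0.9)]
```

View pics/top4.png

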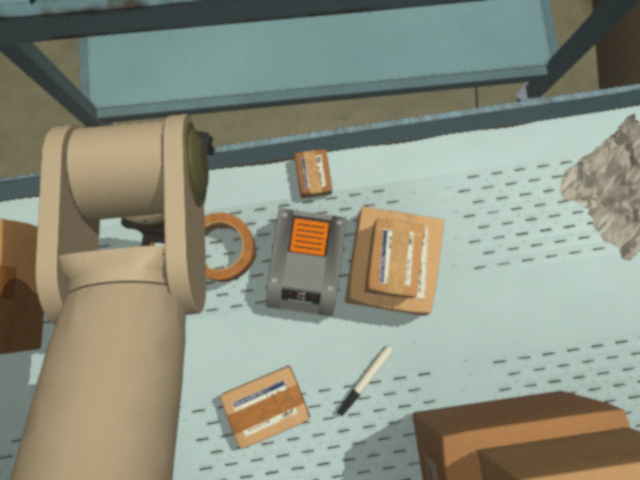

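View pics/win4.png

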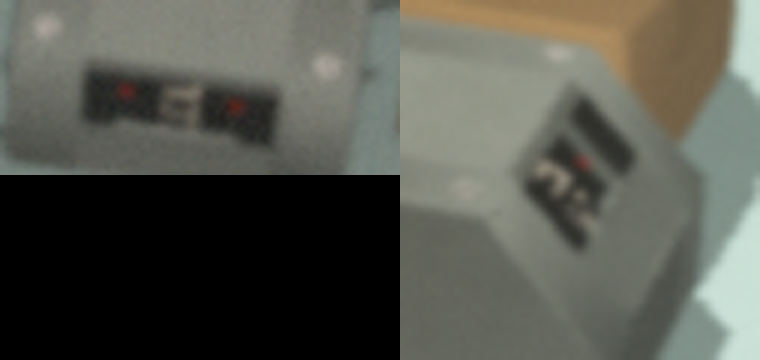

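The top view shows the parcel (400,258) fully on the carton, which is unmoved, with the key free at (310,236). The fit puts the parcel centre at (0.520,-0.117) against the carton's (0.522,-0.125). The key top is about 7 mm below the mouth. The window shows the drum between numbers. Next I go above the key.

```bash
cat > go.py <<'E'
from h import *; import sys
from scipy.spatial.transform import Rotation as R
s=arm.get_state(); M=R.from_quat(s["tool_rot"],scalar_first=True).as_matrix()
print(s["time"],np.round(s["position"],4),np.round(s["ft_force"],1),"units",np.round(M.T@(np.array(eval(sys.argv[1]))-s["position"])/.025,3))
E
python3 go.py '[.5572,.012,.09]'
```

```text
9.35 [0.56   0.1749 0.1875] [-0.3 -1.4 -0.6] units [-6.468  0.78   3.902]
```

```bash
python3 -m creep '[[1,[-0.6,0.1,0],[0,0,0]],[1,[-0.9,0.1,0.3],[0,0,0]],[1,[-0.9,0.1,0.5],[0,0,0]],[1,[-0.9,0.1,0.5],[0,0,0]],[1,[-0.9,0.1,0.5],[0,0,0]],[1,[-0.9,0.1,0.5],[0,0,0]],[1,[-0.9,0.1,0.5],[0,0,0]],[1,[-0.47,0.08,0.3],[0,0,0]]]'
python3 -m creep '[[1,[0,0,0.2],[0,0,0]],[1,[0,0,0.2],[0,0,0]],[1,[0,0,0.2],[0,0,0]],[1,[0,0,0.2],[0,0,0]],[1,[0,0,0],[0,0,0]],[1,[0,0,0],[0,0,0]],[1,[0,0,0],[0,0,0]],[1,[0,0,0],[0,0,0]]]'
python3 go.py '[.5572,.012,.068]'
```

```text
time: 10.02
position: [0.5567, 0.0097, 0.109]
tool_rot: [-0.0, 0.755, 0.656, -0.001]
ft_force: [-0.6, 0.3, 0.2]
grip_width: 0.0003
time: 10.68
position: [0.5576, 0.0128, 0.0903]
tool_rot: [0.0, 0.754, 0.657, 0.0]
ft_force: [-0.2, 0.6, -0.1]
grip_width: 0.0003
10.6833 [0.5576 0.0128 0.0903] [-0.2  0.6 -0.1] units [-0.034 -0.012  0.893]
```

```bash
python3 -m creep '[[1,[0,0,0.2],[0,0,0]],[1,[0,0,0.2],[0,0,0]],[1,[0,0,0.2],[0,0,0]],[1,[0,0,0.2],[0,0,0]],[1,[0,0,0.2],[0,0,0]],[1,[0,0,0.1],[0,0,0]],[1,[0,0,0.1],[0,0,0]],[1,[0,0,0.05],[0,0,0]]]'
python3 -m creep '[[1,[0,0,0.05],[0,0,0]],[1,[0,0,0.05],[0,0,0]],[1,[0,0,0.05],[0,0,0]],[1,[0,0,0.05],[0,0,0]],[1,[0,0,0.05],[0,0,0]],[1,[0,0,0.05],[0,0,0]],[1,[0,0,0],[0,0,0]],[1,[0,0,0],[0,0,0]]]'
```

```text
time: 11.35
position: [0.5573, 0.0125, 0.0585]
tool_rot: [-0.0, 0.754, 0.657, -0.0]
ft_force: [-2.3, -0.2, 2.2]
grip_width: 0.0002
time: 12.02
position: [0.5574, 0.0125, 0.0514]
tool_rot: [0.0, 0.754, 0.657, 0.0]
ft_force: [-2.7, -1.2, 5.4]
grip_width: 0.0006
```

```bash
python3 -m creep '[[1,[0,0,0.03],[0,0,0]],[1,[0,0,0.03],[0,0,0]],[1,[0,0,0.03],[0,0,0]],[1,[0,0,0.03],[0,0,0]],[1,[0,0,0],[0,0,0]],[1,[0,0,0],[0,0,0]],[1,[0,0,0],[0,0,0]],[1,[0,0,0],[0,0,0]]]'
python3 go.py '[.5572,.012,.068]'
```

```text
time: 12.68
position: [0.5574, 0.0125, 0.0486]
tool_rot: [0.0, 0.754, 0.657, 0.0]
ft_force: [-2.9, 0.4, 6.2]
grip_width: 0.0006
12.6833 [0.5574 0.0125 0.0486] [-2.9  0.4  6.2] units [-0.022 -0.006 -0.777]
```

```bash
python3 -m creep '[[1,[0,0,0.02],[0,0,0]],[1,[0,0,0.02],[0,0,0]],[1,[0,0,0.02],[0,0,0]],[1,[0,0,0],[0,0,0]],[1,[0,0,0],[0,0,0]],[1,[0,0,0],[0,0,0]],[1,[0,0,0],[0,0,0]],[1,[0,0,0],[0,0,0]]]'
```

```text
time: 13.35
position: [0.5575, 0.0125, 0.0477]
tool_rot: [0.0, 0.754, 0.657, 0.0]
ft_force: [-5.2, 0.1, 12.2]
grip_width: 0.0004
```

```bash
python3 -m creep '[[1,[0,0,0.02],[0,0,0]],[1,[0,0,0.01],[0,0,0]],[1,[0,0,0],[0,0,0]],[1,[0,0,0],[0,0,0]],[1,[0,0,0],[0,0,0]],[1,[0,0,0],[0,0,0]],[1,[0,0,0],[0,0,0]],[1,[0,0,0],[0,0,0]]]'
python3 look.py 5 | head -0; python3 go.py '[.5572,.012,.068]'
```

```text
time: 14.02
position: [0.5576, 0.0125, 0.0472]
tool_rot: [0.001, 0.754, 0.657, 0.0]
ft_force: [-5.7, 0.0, 14.2]
grip_width: 0.0002
14.0667 [0.5576 0.0125 0.0472] [-5.8 -0.4 14.2] units [-0.021 -0.011 -0.83 ]look.py:15: RuntimeWarning: Mean of empty slice.
  q=p[m]; print("key",m.sum(),q.mean(0),np.percentile(q[:,2],[10,50,90]),cv2.minAreaRect((q[:,:2]*1000).astype(np.float32)))
  ret = um.true_divide(
Traceback (most recent call last):
  File "look.py", line 15, in <module>
    q=p[m]; print("key",m.sum(),q.mean(0),np.percentile(q[:,2],[10,50,90]),cv2.minAreaRect((q[:,:2]*1000).astype(np.float32)))
                                          ~~~~~~~~~~~~~^^^^^^^^^^^^^^^^^^^
IndexError: index -1 is out of bounds for axis 0 with size 0
Exception ignored on flushing sys.stdout:
BrokenPipeError: [Errno 32] Broken pipe
```

```bash
python3 -m creep '[[1,[0,0,-0.1],[0,0,0]],[1,[0,0,-0.2],[0,0,0]],[1,[0,0,-0.2],[0,0,0]],[1,[0,0,-0.2],[0,0,0]],[1,[0,0,-0.2],[0,0,0]],[1,[0,0,-0.1],[0,0,0]],[1,[0,0,0],[0,0,0]],[1,[0,0,0],[0,0,0]]]'
cat > win.py <<'E'
from h import *; import sys
t=sys.argv[1]
im2,_=snap("side","side"+t)
c2=cv2.resize(im2[245:290,365:400],None,fx=12,fy=12,interpolation=cv2.INTER_CUBIC)
cv2.imwrite(f"pics/win{t}.png",c2[:,:,::-1])
E
python3 win.py 6; python3 go.py '[.5572,.012,.065]'
```

```text
time: 14.73
position: [0.5574, 0.0125, 0.071]
tool_rot: [0.0, 0.754, 0.657, 0.0]
ft_force: [-0.2, 0.1, -0.2]
grip_width: 0.0003
14.7833 [0.5574 0.0125 0.0708] [ 0.6 -0.4 -0.1] units [-0.021 -0.003  0.232]
```

View pics/win6.png

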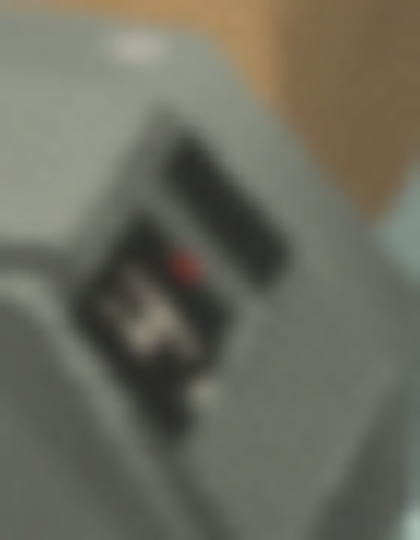

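```bash
cat > rect.py <<'E'
import sys; from h import *
K,P,_=info("side"); a=np.radians(-8); X=np.array([np.cos(a),np.sin(a),0]);Y=np.array([-np.sin(a),np.cos(a),0]);Z=np.array([0,0,1.]); O=np.array([.5308,.0163,0])
def proj(w):
    c=np.linalg.inv(P)@np.append(w,1); return [K[0,0]*c[0]/-c[2]+K[0,2],K[1,1]*-c[1]/-c[2]+K[1,2]]
# looking at the slope: right(viewer at -x looking +x): viewer's right = -Y ; up = X+Z
def pt(r,u):
    return O+X*(-.0745)+Z*.0525 -Y*r+(X+Z)/2**.5*u
src=np.float32([proj(pt(r,u)) for r,u in((-.035,.025),(.035,.025),(.035,-.025),(-.035,-.025))])
H=cv2.getPerspectiveTransform(src,np.float32([[0,0],[560,0],[560,400],[0,400]]))
for t in sys.argv[1:]:
    im=cv2.imread(f"pics/side{t}.png"); cv2.imwrite(f"pics/rect{t}.png",cv2.warpPerspective(im,H,(560,400),flags=cv2.INTER_CUBIC))
E
python3 rect.py 4 6
```

```text
(no output)
```

View pics/rect4.png

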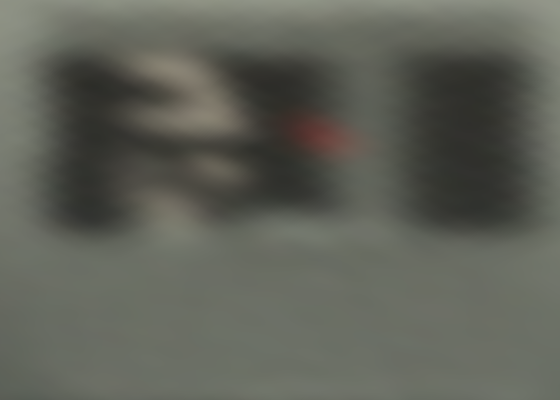

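View pics/rect6.png

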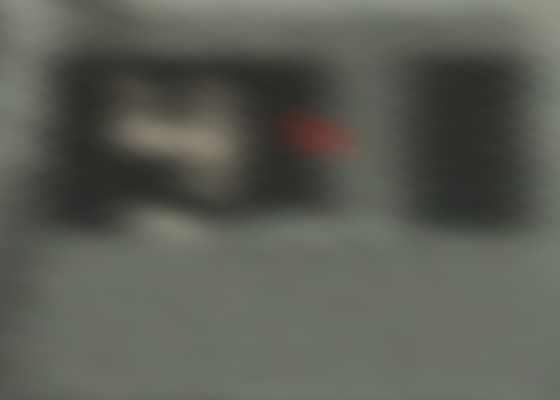

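The starting view showed 3 above and part of 4 below; after the first press the centred figure reads 4, with 5 peeking below. That leaves two presses. Second press:

```bash
python3 -m creep '[[1,[0,0,0.15],[0,0,0]],[1,[0,0,0.15],[0,0,0]],[1,[0,0,0.1],[0,0,0]],[1,[0,0,0.1],[0,0,0]],[1,[0,0,0.1],[0,0,0]],[1,[0,0,0.1],[0,0,0]],[1,[0,0,0.05],[0,0,0]],[1,[0,0,0.05],[0,0,0]]]'
python3 -m creep '[[1,[0,0,0.05],[0,0,0]],[1,[0,0,0.05],[0,0,0]],[1,[0,0,0.03],[0,0,0]],[1,[0,0,0.03],[0,0,0]],[1,[0,0,0.02],[0,0,0]],[1,[0,0,0.02],[0,0,0]],[1,[0,0,0],[0,0,0]],[1,[0,0,0],[0,0,0]]]'
python3 -m creep '[[1,[0,0,0],[0,0,0]],[1,[0,0,0],[0,0,0]],[1,[0,0,0],[0,0,0]],[1,[0,0,0],[0,0,0]],[1,[0,0,0],[0,0,0]],[1,[0,0,0],[0,0,0]],[1,[0,0,0],[0,0,0]],[1,[0,0,0],[0,0,0]]]'
```

```text
time: 15.45
position: [0.5576, 0.0125, 0.0513]
tool_rot: [0.0, 0.754, 0.657, 0.0]
ft_force: [-1.4, 0.1, 7.1]
grip_width: 0.0007
time: 16.12
position: [0.5576, 0.0125, 0.0472]
tool_rot: [0.001, 0.754, 0.657, 0.0]
ft_force: [-4.4, 0.7, 15.2]
grip_width: 0.0006
time: 16.78
position: [0.5576, 0.0125, 0.0472]
tool_rot: [0.001, 0.754, 0.657, 0.0]
ft_force: [-3.4, 0.0, 14.2]
grip_width: 0.0002
```

```bash
python3 -m creep '[[1,[0,0,-0.1],[0,0,0]],[1,[0,0,-0.2],[0,0,0]],[1,[0,0,-0.2],[0,0,0]],[1,[0,0,-0.2],[0,0,0]],[1,[0,0,-0.2],[0,0,0]],[1,[0,0,-0.1],[0,0,0]],[1,[0,0,0],[0,0,0]],[1,[0,0,0],[0,0,0]]]'
python3 win.py 7; python3 rect.py 7;python3 go.py '[.5572,.012,.065]'
```

```text
time: 17.45
position: [0.5573, 0.0125, 0.0709]
tool_rot: [-0.0, 0.754, 0.657, -0.0]
ft_force: [-0.2, 0.1, 0.2]
grip_width: 0.0003
17.5 [0.5572 0.0126 0.0708] [-0.6 -0.1 -0. ] units [-0.022  0.001  0.23 ]
```

View pics/rect7.png

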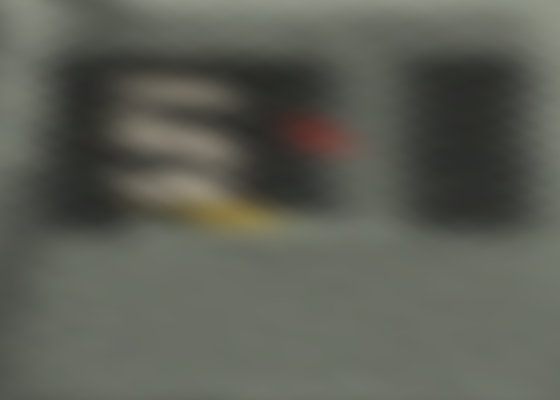

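The window shows 5 centred, with yellow peeking in at the lower edge. One more press.

```bash
python3 -m creep '[[1,[0,0,0.15],[0,0,0]],[1,[0,0,0.15],[0,0,0]],[1,[0,0,0.1],[0,0,0]],[1,[0,0,0.1],[0,0,0]],[1,[0,0,0.1],[0,0,0]],[1,[0,0,0.1],[0,0,0]],[1,[0,0,0.05],[0,0,0]],[1,[0,0,0.05],[0,0,0]]]'
python3 -m creep '[[1,[0,0,0.05],[0,0,0]],[1,[0,0,0.05],[0,0,0]],[1,[0,0,0.03],[0,0,0]],[1,[0,0,0.03],[0,0,0]],[1,[0,0,0.02],[0,0,0]],[1,[0,0,0.02],[0,0,0]],[1,[0,0,0],[0,0,0]],[1,[0,0,0],[0,0,0]]]'
python3 -m creep '[[1,[0,0,0],[0,0,0]],[1,[0,0,0],[0,0,0]],[1,[0,0,0],[0,0,0]],[1,[0,0,-0.1],[0,0,0]],[1,[0,0,-0.2],[0,0,0]],[1,[0,0,-0.2],[0,0,0]],[1,[0,0,-0.2],[0,0,0]],[1,[0,0,-0.2],[0,0,0]]]'
python3 -m creep '[[1,[0,0,-0.4],[0,0,0]],[1,[0,0,-0.6],[0,0,0]],[1,[0,0,-1],[0,0,0]],[1,[0,0,-1],[0,0,0]],[1,[0,0,-1],[0,0,0]],[1,[0.5,0,-0.6],[0,0,0]],[1,[0.8,0,0],[0,0,0]],[1,[0.8,0,0],[0,0,0]]]'
python3 -m creep '[[1,[1,0,0],[0,0,0]],[1,[1,0,0],[0,0,0]],[1,[1,0,0],[0,0,0]],[1,[1,0,0],[0,0,0]],[1,[0.5,0,0],[0,0,0]],[1,[0,0,0],[0,0,0]],[1,[0,0,0],[0,0,0]],[1,[0,0,0],[0,0,0]]]'
python3 look.py 8; python3 rect.py 8
```

```text
time: 18.17
position: [0.5575, 0.0125, 0.0513]
tool_rot: [0.0, 0.754, 0.657, 0.0]
ft_force: [-1.2, -0.6, 7.9]
grip_width: 0.0005
time: 18.83
position: [0.5576, 0.0125, 0.0472]
tool_rot: [0.001, 0.754, 0.657, 0.0]
ft_force: [-3.7, 1.0, 14.3]
grip_width: 0.0005
time: 19.5
position: [0.5573, 0.0125, 0.0688]
tool_rot: [-0.0, 0.754, 0.657, -0.0]
ft_force: [-0.0, -0.5, -0.4]
grip_width: 0.0004
time: 20.17
position: [0.5649, 0.0648, 0.1853]
tool_rot: [0.001, 0.754, 0.657, 0.001]
ft_force: [0.2, -0.1, -0.3]
grip_width: 0.0002
time: 20.83
position: [0.5799, 0.1748, 0.1836]
tool_rot: [0.0, 0.754, 0.657, -0.0]
ft_force: [0.5, -0.1, 0.4]
grip_width: 0.0006
parcel 3687 0.1138 [ 520.  -117.2   75.1  111.5   81.9]
carton/counter 4409 0.0667 [ 521.6 -125.1  135.2  155.7   81. ]
carton/counter 5680 0.0695 [528.   16.8 110.  137.9  82.3]
key 938 [0.55712563 0.01194606 0.06320733] [0.06121992 0.06328834 0.06514565] ((557.448486328125, 12.158824920654297), (54.69198226928711, 51.848846435546875), 81.90642547607422)
ctr z [0.06855112 0.07042112 0.07232297]
top []
side [(array([0.562, 0.011, 0.075]), 0.94)]
```

View pics/rect8.png

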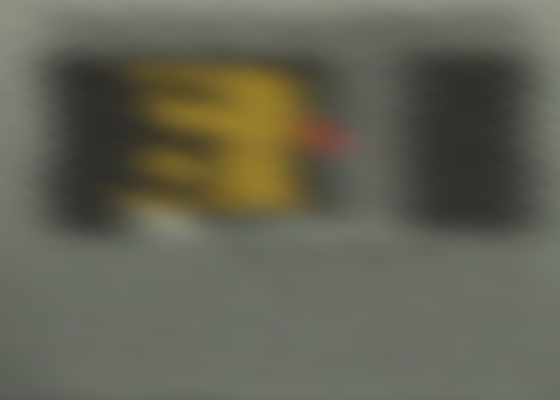

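View pics/win8.png

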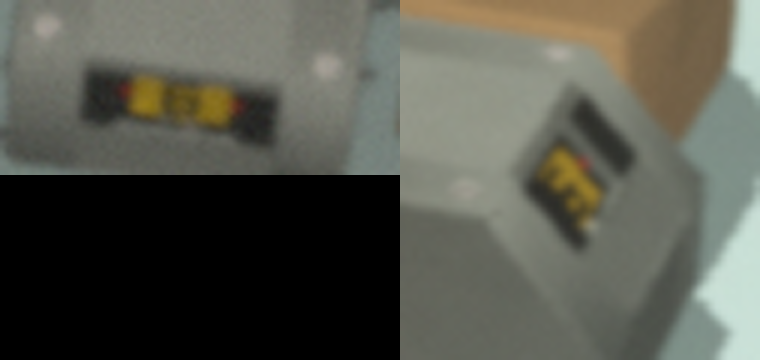

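View pics/top8.png

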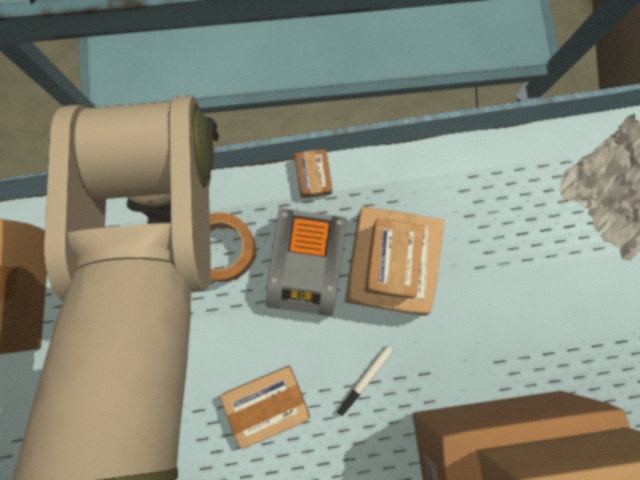

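Yellow 6 stands between the two red marks (top crop at (125,92) and (235,105)). The key is back up, and the parcel and carton haven't moved. Handing in.

```bash
python3 - <<'E'
from plant import arm
print(arm.close_job())
E
```

```text
the job is handed in; nothing more can be done
None
```

The parcel is on the low carton, the yellow 6 stands between the red marks, and the job was handed in at about 21 s. The interface reports no verdict.

- **Parcel:** I pushed it sideways on its long side with the half-closed fingers. Its centre ended at (0.520, -0.117), against the carton's (0.522, -0.125). It sits fully on the carton and off the counter.
- **Key:** I pressed it three times, to 14–15 N at the stop, and let it spring up fully each time. The window read 4, then 5, then 6.
- **Last check:** The key was back up, and the counter and carton were within about 1 mm of where they started. The little parcel and tape look unmoved in the picture (the arm partly hides the tape). The hand was clear and touching nothing.
- **Checks that failed or disagreed:**
  - The network missed the counter and the well in the top view, so I relied on my own depth fits there.
  - One window check during the first press failed with a script error because the hand hid the key; I repeated it after release.

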